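# Strip the twin citrus press: undo the covered head's retaining cap

### The job

The twin citrus press is being stripped for washing: lift the dust cover off the head that has one and set it down gently, right way up, on the worktop. Then unscrew the retaining cap that was under it: the two spindles of the press are geared to turn against each other, so this thread may be left- or right-handed; try the cap lightly both ways without forcing it, unscrew it the way it gives until it is off its thread, and finish still holding the cap, lifted straight off about 8 cm or more above where it sat. Leave the other head's cap, the reamers, the jar and the pepper mill as they are.

Things in the scene. Friction and masses are not known exactly. Their poses are not given: they have to be found in the camera images.
- juicer: Twin citrus press: steel housing 170 x 340 x 106 mm with rounded ends, fixed. Origin under its centre at worktop height, z up; its front (-x) has two white spouts, reaching 120 mm from the centre. Heads at y = +85 and -85 mm: each a round white well (132 mm across, rim 121 mm up) with a strainer and in its middle an upright threaded spindle, 45 mm across, 136 mm up, which does not turn.
- cap_covered: The cap to unscrew, on either head, under the cover. Black, 90 g: round skirt 55 mm across, 27 mm high; on its flat top a grip bar 50 mm long (the cap's x), 16 mm wide (y), 26 mm high. Origin: centre of the skirt's lower rim, z up. Seated, the origin is 112 mm above the worktop and the bar is parallel to the press's x axis within 3 degrees.
- cap_grip (a point): Middle of that cap's grip bar, 40 mm above the cap's origin (13 mm below the bar's top), same axes. Hand of the thread unknown. The wrong way it stops dead after about 5 degrees; the right way it turns easily and rises 27 mm per full turn; after about 115 degrees (8 mm up) it is free to lift; before that it will not pull off. It stays where it is on the thread when let go.
- cap_open: The same kind of cap on the other head, uncovered; leave it alone. Origin and axes as for the other cap. Its thread has the opposite hand.
- cover: Clear plastic dust cover: an upside-down round cup 144 mm across, 72 mm high, 3 mm walls, open below, 140 g; on top a black round knob 25 mm across, at full width from 78 to 98 mm above the rim. Origin: centre of its open lower rim, z up. At the start its rim stands on the housing, 106 mm above the worktop, round one head; it must rise 65 mm to clear the cap inside.
- jar: Jar with a round lid, 59 mm across and 75 mm high, on the worktop left of the press. Origin: centre of its base.
- mill: Turned wooden pepper mill, 52 mm across and 140 mm high, on the worktop right of and behind the press. A taller one stands near it. Origin: centre of its base.
- reamer_1: White ribbed reamer cone, 58 mm across and 54 mm high, standing on a black tray left of the press. Origin: centre of its base.
- reamer_2: The other reamer cone, alike, on the same tray.
- tray: Black tray 115 x 260 x 12 mm left of the press, under the reamers. Origin: centre of its underside. The worktop to the right of the press, up to the spoon rest some 0.5 m right of the robot's middle, is free.

How it is judged (in metres and radians):
On the way, in this order (a step that is already met when the one before it is completed fails the run):
1. the dust cover stands right way up on the worktop, let go (height (world z) of cover below 0.02 m and angle between cover's own z axis and vertical below 0.1 rad and contact force between the fingers and cover below 0.1 N and linear speed of cover below 0.05 m/s), for 0.3 s.
2. the cap has been turned by more than about 55 degrees and has risen on its thread, still on its spindle (angle between the x axis of cap_covered and the x axis of juicer, either way round above 0.96 rad and z of cap_covered in the frame of juicer between 0.1145 and 0.128 m and x of cap_covered in the frame of juicer between -0.008 and 0.008 m and (y of cap_covered in the frame of juicer between 0.079 and 0.091 m or y of cap_covered in the frame of juicer between -0.091 and -0.079 m)), for 0.05 s.
At the end, for the whole second after the job is handed in: The robot holds the cap still in its fingers, its rim at least 60 mm above where it sat on the press, touching neither press, cover nor the other cap; the cover stands upright (within 6 degrees), at rest and let go on the worktop; the other cap sits as it did, within 8 mm and 0.25 rad (all of step 1 and z of cap_covered in the frame of juicer above 0.172 m and contact force between the fingers and cap_covered above 1 N and contact force between cap_covered and juicer below 0.1 N and contact force between cap_covered and cap_open below 0.1 N and contact force between cap_covered and cover below 0.1 N and linear speed of cap_covered below 0.05 m/s and distance of cap_open from where it was at the start of the episode below 0.008 m and angle between the x axis of cap_open and the x axis of juicer, either way round below 0.25 rad); the arm keeps its last pose, push and grip.
It fails at once if the other head's cap is shifted (over 8 mm) or turned (over 0.25 rad) (not (distance of cap_open from where it was at the start of the episode below 0.008 m and angle between the x axis of cap_open and the x axis of juicer, either way round below 0.25 rad)).
It fails at once if the cover is let go above the worktop and drops (contact force between the fingers and cover below 0.1 N and height (world z) of cover between 0.015 and 0.095 m and linear speed of cover above 0.5 m/s).
It fails at once if jar, mill or a reamer is pushed more than 30 mm (distance of any of jar, mill, reamer_1, reamer_2 from where it was at the start of the episode above 0.03 m).
It fails at once if the cap is wrenched past the stop of its thread, the wrong way (turned over 35 degrees without rising) (angle between the x axis of cap_covered and the x axis of juicer, either way round above 0.6 rad and z of cap_covered in the frame of juicer below 0.113 m).
It also fails if it takes over 70 s, if anything falls off the work surface, if the arm or the gripper's body presses on something with over 40 N, if the wrist force passes 120 N, or if a joint passes its speed limit or range.

### The arm

A 7-joint arm with a two-finger parallel gripper is mounted at the origin on a cart in front of the work surface, level with it; the furniture and walls round the work are solid. World frame = base frame: x ahead of the robot, y to its left, z up, the work surface at z = 0. Lengths are in mm, angles in rad, forces in N, time in s.
With the tool pointing down it reaches from about 400 to 875 mm from the base axis. Payload 4.4 kg.
Tool frame: the origin (TCP) lies midway between the tips of the shut fingers; the grasp point (between the pads) lies 19 mm behind it; x points along the fingers, z is the direction in which the jaws open and shut, and the axes are right-handed (so a half turn about x gives the same grasp; the last joint's range is limited). The gripper opens to 85 mm and grips with 20 to 120 N. Pads are 22 mm wide; open, the fingers measure 114 mm over their backs; the gripper's body (76 mm by 85 mm) begins 54 mm behind the grasp point. The pads swing forward as they close: fully open they stand 13 mm farther back than shut.
Start: joints at [-1.389, 0.628, 0.038, 1.517, -0.027, 0.996, -0.02], TCP at [159.401, 630.166, 231.313] pointing down, gripper open.
Joint ranges: [-3.06, 3.06], [-0.37, 2.12], [-1.25, 1.32], [0.18, 2.47], [-1.1, 4.24], [0.23, 1.98], [-2.94, 2.94]. Speed limits (rad/s): [2.57, 2.57, 3.14, 3.14, 3.14, 3.14, 3.14].

### API

Orientations are given as [roll, pitch, yaw] about the fixed x, y, z axes, in that order (R = Rz(yaw) Ry(pitch) Rx(roll)).
In Python, from cell import ctrl gives the robot as it stands. The module is installed in compiled form; this text tells all that it offers.
- The arm moves only by the tool servo_tool, never from a script. Its argument "rows" is a list of rows, each an object of numbers: "dx", "dy", "dz": the shift along the tool's x, y, z in units of 750 mm (1.0 is 750 mm); "wx", "wy", "wz": the turn, a rotation vector about the tool's x, y, z in units of 6 degrees (1.0 is 6 degrees); "fingers": the closure, from 0 (fully open) to 1 (shut). In form: [{"dx": .., "dy": .., "dz": .., "wx": .., "wy": .., "wz": .., "fingers": ..}, ...]. A call has 1 to 5 rows; each row shifts and turns the commanded pose from where the row before left it, along the tool's axes as they then stand; what a row does not reach is not made up. A row lasts 1/8 s, in which the tool goes at most 62.5 mm and 10.7 degrees, less where a joint would pass 70% of its speed; a pose out of reach is approached as far as the arm can. A call with a number of a shift or a turn outside -1 to 1 is refused whole. A call with a gripper value outside its range is refused whole. The fingers move at their own pace and stop on an object; the grip force is fixed at half the most. Time passes only in rows, so rows that do not move let the fingers close. It gives the time, the measured TCP pose, the force and the opening at its end, in the units of the state.
- ctrl.read_state(): the state, without advancing time (a new reading comes with each control period).
- ctrl.get_image(name): name is "side" or "top"; returns the picture (384x512x3 uint8, red, green, blue); there is no depth.
- ctrl.camera_info(name): a dict with "fovy" (degrees; the focal length in pixels is half the picture's height over the tangent of half this angle, whatever the lens; pixels are square), "cx", "cy" (the principal point, pixels), "k1" (the pictures are not rectified: a ray, as slopes to the right and down, at radius r is drawn at 1 + k1 r^2 times it, then the intrinsics apply), "R" (3x3) and "t" (3): a world point X has camera coordinates R X + t. Camera axes: x right, y down, z forward; pixel columns grow to the right and rows downward; lengths in mm; the calibration is good to about 2 mm. A picture is of the moment at which its call begins. camera_info takes no time and is no camera call.
- ctrl.finish_job(): hands the job in, once; it reports no verdict.
Trained networks look in the newest picture that a camera, given by its name, has taken for a name from the list of things; names that differ only in an ending like _2 or _b are one class to them, and where a whole thing is asked for, a point or a joint stands for the part that bears it (a point fixed in the world has none). Each returns a list of dicts, best first, with "conf" (0 to 1); they miss things now and then, are a little off and sometimes report something else, mostly with a low value. They report only what shows in the picture. A call takes as long as a camera call.
- ctrl.search_frame(label, camera): "extent" ([centre column, centre row, width, height] in pixels, round what is visible of it).
- ctrl.silhouettes(label, camera): "region" (384x512 bool, what is visible of it) and "extent" ([centre column, centre row, width, height] in pixels, round what is visible of it).
- ctrl.mark_of(label, camera): "point" ([column, row] in pixels: a listed point, or the origin of a listed thing).
The state is a dict: "clock": time; "qpos": joint angles; "qd": joint speeds; "tau": joint torques, N m; "eef_pos": TCP position; "tool_rot": TCP orientation; "force": force on the tool from outside, world axes, zero at the start; "torque": the same for the moment, N m; "width": finger opening in mm.
Only numpy, scipy, OpenCV 4.12 (cv2) and the standard library are available. Lean on these libraries where they do the work, as an engineer would, in place of code of your own. Each camera call takes 0.05 s, during which the arm holds its last target.

## Working session

There is one attempt and no reset: what is moved stays moved. The work goes in short steps, Python scripts to look and compute and a tool call to move; the robot and the scene stay as the last step left them, time stands still between calls to the robot, and variables do not carry over. Pictures are saved under pics/ and viewed, and the job is handed in when it is done.

Besides the shell and the picture viewer there is one more tool, called after "Request:" as a command line: name --argument value ..., lists and objects as JSON in quotes. servo_tool: Moves the arm, as the interface text tells. Its arguments: {"type":"object","properties":{"rows":{"type":"array"}},"required":["rows"]}

```bash
mkdir -p pics; ls; python3 - <<'E'
from cell import ctrl
import cv2
print(ctrl.read_state())
for n in ("side","top"):
    print(n,ctrl.camera_info(n))
    cv2.imwrite(f"pics/{n}0.png",cv2.cvtColor(ctrl.get_image(n),cv2.COLOR_RGB2BGR))
    for l in ("juicer","cap_covered","cap_open","cap_grip","cover","mill","jar"):
        print(l,[(d['conf'],d['point']) for d in ctrl.mark_of(l,n)][:3])
E
```

```text
pics
{'clock': 0.0, 'qpos': array([-1.38882314,  0.62932415,  0.03845072,  1.51840116, -0.02696562,
        0.99631333, -0.01994321]), 'qd': array([-1.82792687e-03,  3.56243139e-04,  4.25046557e-05, -1.32275063e-03,
       -1.13633561e-03,  1.93383010e-03,  1.19493612e-03]), 'tau': array([ 2.98639297e-04, -5.63406909e+01,  1.22630686e+00, -1.93436265e+01,
        1.09468948e-02,  1.06734046e-02,  1.23699783e-05]), 'eef_pos': array([159.23874954, 629.52603537, 230.39291117]), 'tool_rot': array([-3.11097336,  1.56886849, -1.78788256]), 'force': array([0.12615199, 0.34976959, 0.06846493]), 'torque': array([ 0.00413963,  0.00149815, -0.01032804]), 'width': 85.70583762213924}
side {'fovy': 48.155781846359886, 'cx': 253.27668340770424, 'cy': 191.27775035966252, 'k1': -0.05681487915457095, 'R': array([[-0.92520612, -0.37934986,  0.009344  ],
       [-0.21720102,  0.50922454, -0.83277493],
       [ 0.31115486, -0.77251799, -0.55353284]]), 't': array([ 515.42791925,  212.54431428, 1530.42775009])}
juicer []
cap_covered []
cap_open [(0.54, [234.6, 207.5])]
cap_grip []
cover [(0.86, [264.3, 186.4]), (0.16, [247.9, 225.0])]
mill [(0.77, [263.9, 170.8])]
jar [(0.63, [175.8, 258.7])]
top {'fovy': 44.02150723859073, 'cx': 260.2418328887005, 'cy': 188.83219253186954, 'k1': 0.026098643850356394, 'R': array([[-0.00900305, -0.99978023, -0.01893227],
       [-0.99260437,  0.01122735, -0.12087397],
       [ 0.12105997,  0.01770402, -0.99248731]]), 't': array([  24.61812989,  582.06823971, 1554.83641425])}
juicer []
cap_covered []
cap_open [(0.58, [224.1, 186.0]), (0.54, [144.8, 210.4])]
cap_grip []
cover [(0.94, [268.1, 200.8])]
mill [(0.51, [365.6, 172.7])]
jar [(0.67, [165.5, 156.7])]
```

View pics/side0.png

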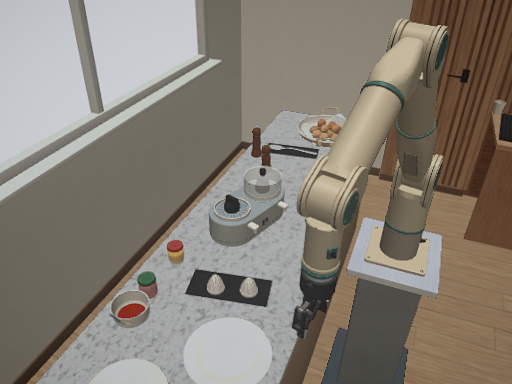

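View pics/top0.png

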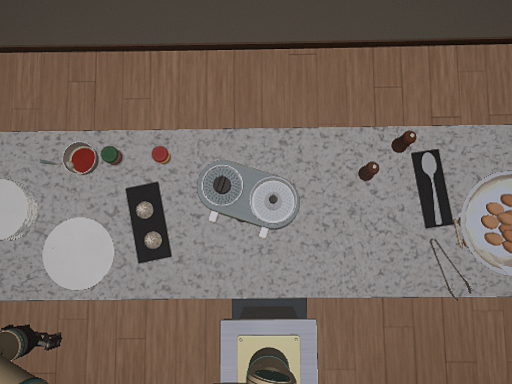

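The cover is on the right-hand head: its knob is at about (273,199) in top and (263,172) in side. The open cap is on the left head, at about (222,185) in top. Next I'll zoom in and measure.

```bash
cat > h.py <<'E'
import numpy as np, cv2
from cell import ctrl
from scipy.spatial.transform import Rotation as Ro
def cam(n):
    c=ctrl.camera_info(n); f=192/np.tan(np.radians(c['fovy']/2)); return c,f,np.array(c['R']),np.array(c['t'])
def proj(n,X):
    c,f,R,t=cam(n); p=R@np.asarray(X,float)+t; s=p[:2]/p[2]; s=s*(1+c['k1']*(s@s)); return np.array([c['cx']+f*s[0],c['cy']+f*s[1]])
def ray(n,uv):
    c,f,R,t=cam(n); d=(np.array(uv)-[c['cx'],c['cy']])/f; s=d.copy()
    for _ in range(20): s=d/(1+c['k1']*(s@s))
    v=R.T@np.array([s[0],s[1],1]); return -R.T@t, v/np.linalg.norm(v)
def onz(n,uv,z):
    o,v=ray(n,uv); return o+v*(z-o[2])/v[2]
def tri(a,b):
    A=[];y=[]
    for n,uv in (("side",a),("top",b)):
        o,v=ray(n,uv); P=np.eye(3)-np.outer(v,v); A.append(P); y.append(P@o)
    return np.linalg.lstsq(np.vstack(A),np.hstack(y),rcond=None)[0]
def crop(img,c,w,name,k=8):
    x,y=int(c[0]-w[0]/2),int(c[1]-w[1]/2); i=img[y:y+w[1],x:x+w[0]]
    cv2.imwrite(name,cv2.cvtColor(cv2.resize(i,None,fx=k,fy=k,interpolation=cv2.INTER_CUBIC),cv2.COLOR_RGB2BGR)); return x,y
E
python3 - <<'E'
from h import *
t=cv2.cvtColor(cv2.imread("pics/top0.png"),cv2.COLOR_BGR2RGB);s=cv2.cvtColor(cv2.imread("pics/side0.png"),cv2.COLOR_BGR2RGB)
print(crop(t,(248,195),(110,80),"pics/ct0.png",7),crop(s,(250,205),(100,90),"pics/cs0.png",6))
E
```

```text
(193, 155) (200, 160)
```

View pics/ct0.png

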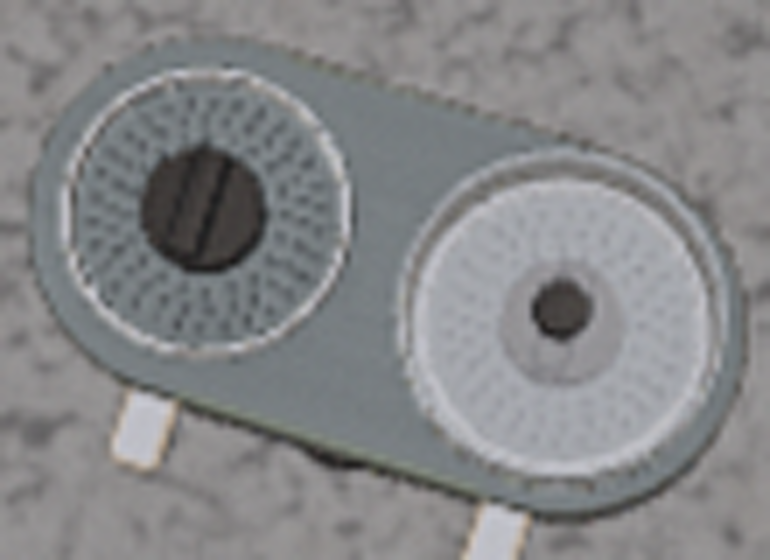

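View pics/cs0.png

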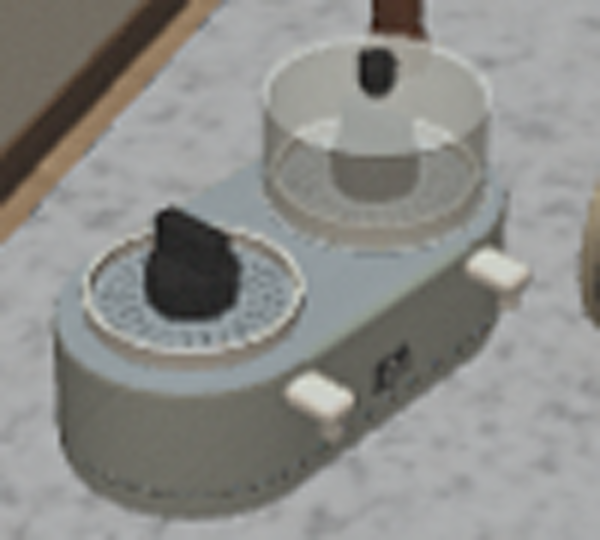

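```bash
python3 - <<'E'
from h import *
T=lambda x,y:((x+.5)/7-.5+193,(y+.5)/7-.5+155)
S=lambda x,y:((x+.5)/6-.5+200,(y+.5)/6-.5+160)
k=onz("top",T(562,309),204);print("knob top",k)
print("tri",tri(S(377,73),T(562,309)), "side z194",onz("side",S(377,73),194))
print("cover top disc", onz("top",T(563,325),178),"cover rim top",)
L=onz("top",T(207,212),121);print("left well",L,"side",onz("side",S(194,289),121))
print("left cap skirt",onz("top",T(204,209),139))
print("cap inside skirt",onz("top",T(562,322),139))
d=(L-k)[:2];print(np.linalg.norm(d),np.degrees(np.arctan2(-d[0],d[1])))
# housing model fit overlay
best=None
def draw(cx,cy,yaw,im):
    c,s=np.cos(yaw),np.sin(yaw)
    W=lambda x,y,z:np.array([cx+c*x-s*y,cy+s*x+c*y,z])
    for n in im:
        def poly(pts,col):
            p=np.array([proj(n,q)*3 for q in pts]);cv2.polylines(im[n],[np.round(p).astype(int)],True,col,1)
        a=np.linspace(0,2*np.pi,60)
        poly([W(85*np.cos(t),(85 if np.sin(t)>0 else -85)+85*np.sin(t),106) for t in a],(0,0,255))
        for y in(85,-85):poly([W(66*np.cos(t),y+66*np.sin(t),121) for t in a],(0,255,0))
        poly([W(72*np.cos(t),-85+72*np.sin(t),106) for t in a],(255,0,255))
        poly([W(12.5*np.cos(t),-85+12.5*np.sin(t),204) for t in a],(255,0,0))
        poly([W(25*i,85+8*j,165) for i,j in((1,1),(1,-1),(-1,-1),(-1,1))],(0,255,255))
yaw=np.arctan2(-d[0],d[1]); m=(L+k)/2
im={n:cv2.resize(cv2.imread(f"pics/{n}0.png"),None,fx=3,fy=3,interpolation=cv2.INTER_CUBIC) for n in("top","side")}
draw(m[0],m[1],yaw,im);print(m,yaw)
cv2.imwrite("pics/ovt.png",cv2.resize(im["top"][440:720,540:940],None,fx=2,fy=2));cv2.imwrite("pics/ovs.png",cv2.resize(im["side"][460:770,570:900],None,fx=1.9,fy=1.9))
for l,n,uv,z in (("mill","top",(365.6,172.7),0),("mill","side",(263.9,170.8),0)):print(l,n,onz(n,uv,z))
st=ctrl.read_state();print(Ro.from_euler('xyz',st['tool_rot']).as_matrix())
E
```

```text
knob top [531.63076655 -21.65322236 204.        ]
tri [532.07613571 -22.03744369 190.85439662] side z194 [529.31871923 -17.27135561 194.        ]
cover top disc [527.27190269 -22.22630243 178.        ] cover rim top
left well [585.94540077 138.03617578 121.        ] side [581.65684005 144.03946582 121.        ]
left cap skirt [584.95122242 137.60505953 139.        ]
cap inside skirt [532.35329402 -22.14457692 139.        ]
168.6736000985671 -18.78454211620446
[558.78808366  58.19147671 162.5       ] -0.3278521084073111
mill top [ 638.11095135 -341.42684737    0.        ]
mill side [ 639.51650405 -330.3925574     0.        ]
[[-2.36883076e-05 -9.69456666e-01  2.45262658e-01]
 [ 5.89142792e-05  2.45262656e-01  9.69456665e-01]
 [-9.99999998e-01  3.74142604e-05  5.13049835e-05]]
```

```bash
ls pics
```

```text
cs0.png
ct0.png
ovs.png
ovt.png
side0.png
top0.png
```

View pics/ovt.png

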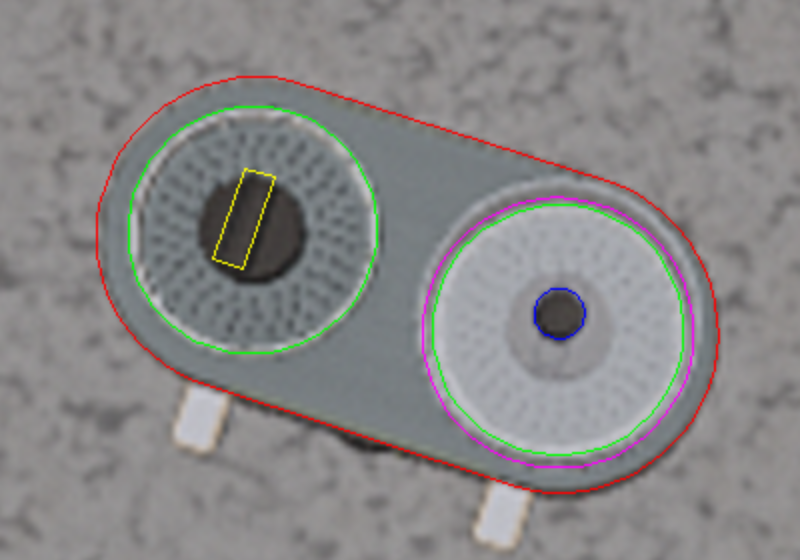

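View pics/ovs.png

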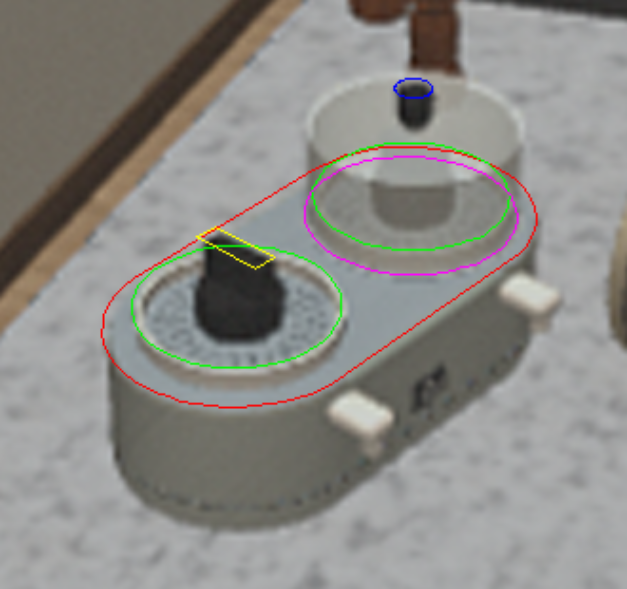

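Request:
servo_tool --rows '[{"dx": -0.03, "dy": -0.04, "dz": -0.04, "wx": 0, "wy": 0, "wz": 0, "fingers": 0}, {"dx": -0.03, "dy": -0.05, "dz": -0.055, "wx": 0, "wy": 0, "wz": 0, "fingers": 0}, {"dx": -0.02, "dy": -0.053, "dz": -0.055, "wx": 0, "wy": 0, "wz": 0, "fingers": 0}, {"dx": 0, "dy": -0.053, "dz": -0.055, "wx": 0, "wy": 0, "wz": 0, "fingers": 0}, {"dx": 0, "dy": -0.053, "dz": -0.055, "wx": 0, "wy": 0, "wz": 0, "fingers": 0}]'

```text
clock: 1.42
eef_pos: [293.6, 393.8, 291.9]
tool_rot: [-0.443, 1.569, 0.88]
force: [0.8, -0.8, 0.3]
width: 85.5
```

Request:
servo_tool --rows '[{"dx": 0, "dy": -0.053, "dz": -0.055, "wx": 0, "wy": 0, "wz": 0, "fingers": 0}, {"dx": 0, "dy": -0.053, "dz": -0.055, "wx": 0, "wy": 0, "wz": 0, "fingers": 0}, {"dx": 0, "dy": -0.053, "dz": -0.055, "wx": 0, "wy": 0, "wz": 0, "fingers": 0}, {"dx": 0, "dy": -0.053, "dz": -0.055, "wx": 0, "wy": 0, "wz": 0, "fingers": 0}, {"dx": 0, "dy": -0.053, "dz": -0.055, "wx": 0, "wy": 0, "wz": 0, "fingers": 0}]'

```text
clock: 2.05
eef_pos: [435.6, 145.1, 291.7]
tool_rot: [-0.755, 1.57, 0.568]
force: [1.0, -0.8, 0.2]
width: 85.1
```

```bash
python3 - <<'E'
from h import *
st=ctrl.read_state();print(st['eef_pos'],st['qpos'],st['clock'],st['force']);R=Ro.from_euler('xyz',st['tool_rot']).as_matrix();print(R.round(3))
print(R.T@(np.array([531,-20.5,300])-st['eef_pos'])/750)
E
```

```text
[435.56786323 145.06365506 291.69743859] [-0.5263528   0.28247244  0.18582428  1.94764803 -0.06531573  0.91591297
  1.01524499] 2.05 [ 1.0256114  -0.75753639  0.17565064]
[[ 0.001 -0.97   0.245]
 [ 0.001  0.245  0.97 ]
 [-1.    -0.001  0.001]]
[-0.0110842  -0.17746798 -0.18282995]
```

Request:
servo_tool --rows '[{"dx": 0, "dy": -0.053, "dz": -0.055, "wx": 0, "wy": 0, "wz": 0, "fingers": 0}, {"dx": 0, "dy": -0.053, "dz": -0.055, "wx": 0, "wy": 0, "wz": 0, "fingers": 0}, {"dx": 0, "dy": -0.045, "dz": -0.045, "wx": 0, "wy": 0, "wz": 0, "fingers": 0}, {"dx": 0.03, "dy": -0.026, "dz": -0.028, "wx": 0, "wy": 0, "wz": 0, "fingers": 0}, {"dx": 0.03, "dy": 0, "dz": 0, "wx": 0, "wy": 0, "wz": 0, "fingers": 0.3}]'

```text
clock: 2.68
eef_pos: [530.9, -22.2, 246.0]
tool_rot: [-1.994, 1.568, -0.675]
force: [-0.4, 0.6, 0.4]
width: 69.6
```

```bash
python3 - <<'E'
from h import *
im={n:ctrl.get_image(n) for n in("top","side")}
st=ctrl.read_state();print(st['eef_pos'],st['qpos'],st['clock'],st['width'])
o1=crop(im["side"],proj("side",(531,-20,220)),(80,80),"pics/s1.png",7);o2=crop(im["top"],proj("top",(531,-20,204)),(100,80),"pics/t1.png",6);print(o1,o2,proj("side",st['eef_pos']))
cv2.imwrite("pics/sf1.png",im["side"][:,:,::-1])
E
```

```text
[528.14276913 -19.42339353 244.29128017] [-0.17504329  0.44907831  0.22943149  1.83997171 -0.12911465  0.87177618
  1.43792833] 2.775 59.8422537577624
(222, 125) (222, 158) [263.21662683 159.77054002]
```

View pics/s1.png

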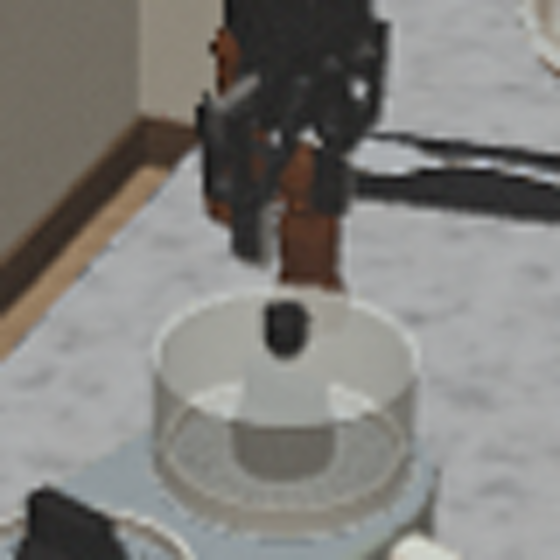

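View pics/t1.png

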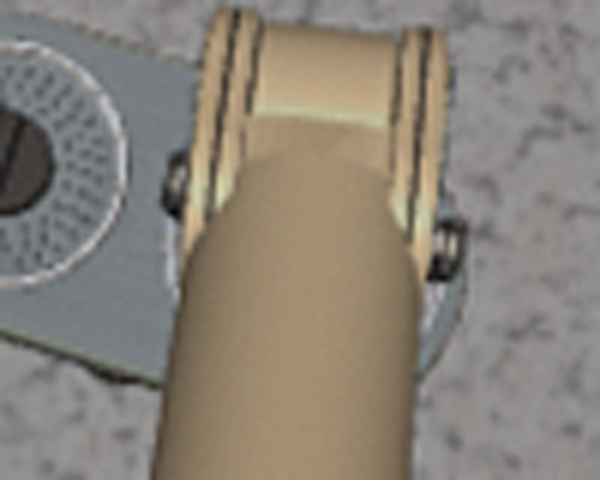

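Side view: the finger tips at crop (255,260) and (332,210) straddle the knob at (286,328), and the top camera is blocked by the arm. The tool is centred to about 2 mm, so I'll go down and grip.

Request:
servo_tool --rows '[{"dx": 0.03, "dy": -0.002, "dz": 0, "wx": 0, "wy": 0, "wz": 0, "fingers": 0.3}, {"dx": 0.03, "dy": 0, "dz": 0, "wx": 0, "wy": 0, "wz": 0, "fingers": 0.3}, {"dx": 0.017, "dy": 0, "dz": 0, "wx": 0, "wy": 0, "wz": 0, "fingers": 0.3}, {"dx": 0, "dy": 0, "dz": 0, "wx": 0, "wy": 0, "wz": 0, "fingers": 0.3}]'

```text
clock: 3.28
eef_pos: [531.0, -19.0, 188.5]
tool_rot: [1.678, 1.57, 3.002]
force: [0.1, 0.4, -0.5]
width: 59.4
```

```bash
python3 - <<'E'
from h import *
st=ctrl.read_state();print(st['eef_pos'],st['force'],st['width'])
im=ctrl.get_image("side")
crop(im,proj("side",(531,-20,190)),(70,70),"pics/s2.png",8)
E
```

```text
[530.95522621 -18.99495617 188.45583505] [ 0.11415984  0.37591633 -0.48096216] 59.420831093614964
```

View pics/s2.png

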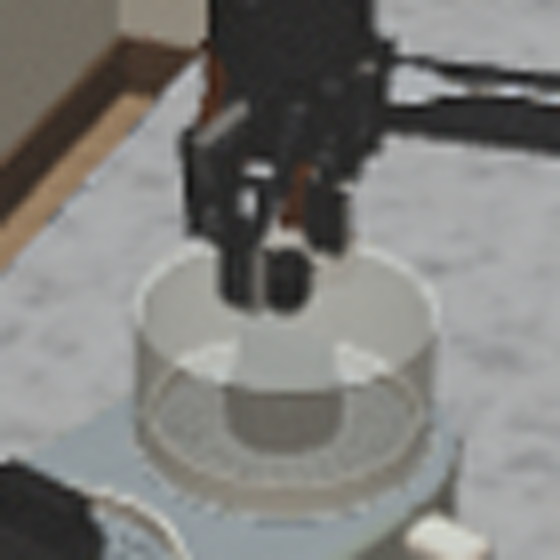

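The knob at (287,280) sits between the fingers at about (235,290) and (328,230), so I'll close.

Request:
servo_tool --rows '[{"dx": 0.002, "dy": 0, "dz": 0, "wx": 0, "wy": 0, "wz": 0, "fingers": 1}, {"dx": 0, "dy": 0, "dz": 0, "wx": 0, "wy": 0, "wz": 0, "fingers": 1}, {"dx": 0, "dy": 0, "dz": 0, "wx": 0, "wy": 0, "wz": 0, "fingers": 1}, {"dx": 0, "dy": 0, "dz": 0, "wx": 0, "wy": 0, "wz": 0, "fingers": 1}, {"dx": 0, "dy": 0, "dz": 0, "wx": 0, "wy": 0, "wz": 0, "fingers": 1}]'

```text
clock: 3.95
eef_pos: [531.5, -20.0, 188.0]
tool_rot: [-1.736, 1.569, -0.413]
force: [-1.6, -1.4, 5.2]
width: 22.7
```

Request:
servo_tool --rows '[{"dx": 0, "dy": 0, "dz": 0, "wx": 0, "wy": 0, "wz": 0, "fingers": 1}, {"dx": -0.01, "dy": 0, "dz": 0, "wx": 0, "wy": 0, "wz": 0, "fingers": 1}, {"dx": -0.02, "dy": 0, "dz": 0, "wx": 0, "wy": 0, "wz": 0, "fingers": 1}]'

```text
clock: 4.32
eef_pos: [530.6, -19.3, 209.7]
tool_rot: [1.761, 1.569, 3.083]
force: [0.2, -0.1, -1.1]
width: 22.2
```

```bash
python3 - <<'E'
from h import *
st=ctrl.read_state();print(st['eef_pos'],st['force'],st['width'],st['qpos'],st['clock'])
im=ctrl.get_image("side")
crop(im,proj("side",(531,-20,190)),(70,70),"pics/s3.png",8)
E
```

```text
[530.64829585 -19.34172724 209.68061662] [ 0.19913581 -0.06370254 -1.10195463] 22.151757585442486 [-0.16509432  0.49500131  0.21786701  1.8767088  -0.14559134  0.78678473
  1.45332893] 4.325
```

View pics/s3.png

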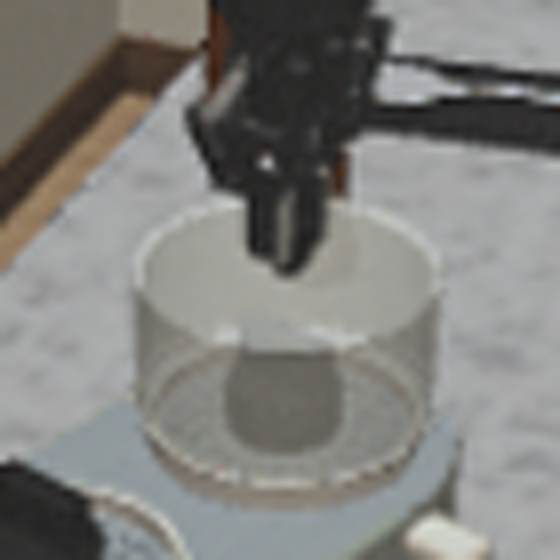

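The cover came up with the gripper and its rim is clear of the housing. I'll lift it the rest of the way, then carry it to the right.

Request:
servo_tool --rows '[{"dx": -0.03, "dy": 0, "dz": 0, "wx": 0, "wy": 0, "wz": 0, "fingers": 1}, {"dx": -0.04, "dy": 0, "dz": 0, "wx": 0, "wy": 0, "wz": 0, "fingers": 1}, {"dx": -0.03, "dy": 0, "dz": 0, "wx": 0, "wy": 0, "wz": 0, "fingers": 1}, {"dx": -0.01, "dy": 0, "dz": -0.02, "wx": 0, "wy": 0, "wz": 0, "fingers": 1}, {"dx": 0, "dy": 0, "dz": -0.04, "wx": 0, "wy": 0, "wz": 0, "fingers": 1}]'

```text
clock: 5.0
eef_pos: [520.1, -62.9, 292.4]
tool_rot: [-0.681, 1.57, 0.644]
force: [-0.1, -0.1, -2.5]
width: 22.5
```

Request:
servo_tool --rows '[{"dx": 0, "dy": -0.004, "dz": -0.05, "wx": 0, "wy": 0, "wz": 0, "fingers": 1}, {"dx": 0, "dy": -0.004, "dz": -0.06, "wx": 0, "wy": 0, "wz": 0, "fingers": 1}, {"dx": 0, "dy": -0.004, "dz": -0.05, "wx": 0, "wy": 0, "wz": 0, "fingers": 1}, {"dx": 0, "dy": 0, "dz": -0.04, "wx": 0, "wy": 0, "wz": 0, "fingers": 1}, {"dx": 0, "dy": 0, "dz": -0.015, "wx": 0, "wy": 0, "wz": 0, "fingers": 1}]'

```text
clock: 5.62
eef_pos: [487.5, -224.1, 291.6]
tool_rot: [2.085, 1.569, -2.88]
force: [0.4, 0.9, -1.6]
width: 22.5
```

```bash
python3 - <<'E'
from h import *
im=ctrl.get_image("side")
st=ctrl.read_state();print(st['eef_pos'],st['force'],st['width'],st['qpos'],st['clock']);R=Ro.from_euler('xyz',st['tool_rot']).as_matrix();print(R.round(3))
print(crop(im,proj("side",(500,-120,150)),(110,100),"pics/s4.png",7))
E
```

```text
[ 487.63946015 -224.45935321  291.67336761] [ 0.39482335 -0.50140106 -1.09541374] 22.628146197371784 [ 0.17997021  0.41001914  0.28562165  1.7592018  -0.13283998  0.99217846
  1.83496066] 5.675
[[-0.001 -0.968  0.249]
 [-0.001  0.249  0.968]
 [-1.     0.001 -0.001]]
(223, 120)
```

View pics/s4.png

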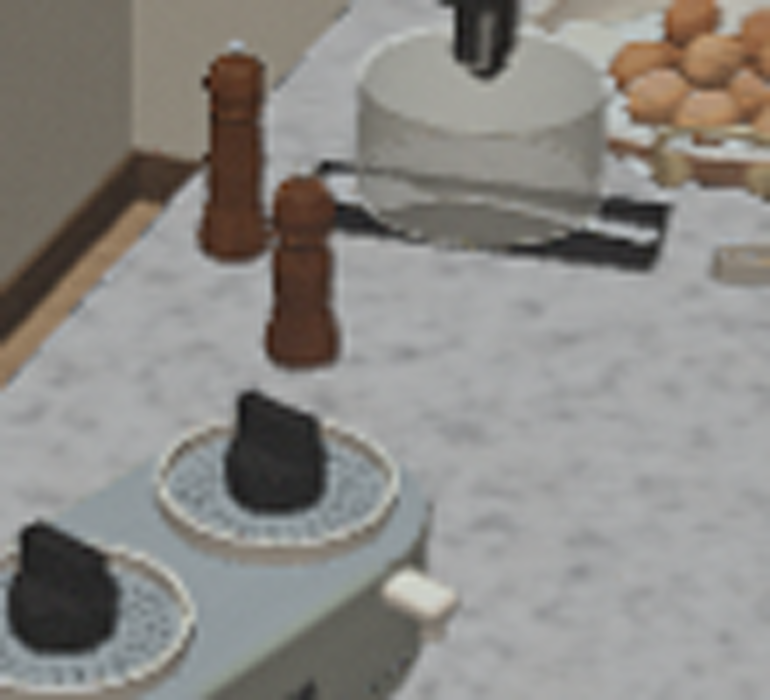

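The cover hangs upright from the gripper and the right-hand cap is uncovered, with its bar at crop (280,420). Lowering now.

Request:
servo_tool --rows '[{"dx": 0.04, "dy": 0, "dz": 0, "wx": 0, "wy": 0, "wz": 0, "fingers": 1}, {"dx": 0.06, "dy": 0, "dz": 0, "wx": 0, "wy": 0, "wz": 0, "fingers": 1}, {"dx": 0.06, "dy": 0, "dz": 0, "wx": 0, "wy": 0, "wz": 0, "fingers": 1}, {"dx": 0.05, "dy": 0, "dz": 0, "wx": 0, "wy": 0, "wz": 0, "fingers": 1}, {"dx": 0.03, "dy": 0, "dz": 0, "wx": 0, "wy": 0, "wz": 0, "fingers": 1}]'

```text
clock: 6.3
eef_pos: [488.8, -219.3, 109.9]
tool_rot: [1.081, 1.567, 2.406]
force: [0.8, 1.0, -1.4]
width: 22.5
```

Request:
servo_tool --rows '[{"dx": 0.02, "dy": 0, "dz": 0, "wx": 0, "wy": 0, "wz": 0, "fingers": 1}, {"dx": 0.01, "dy": 0, "dz": 0, "wx": 0, "wy": 0, "wz": 0, "fingers": 1}, {"dx": 0.004, "dy": 0, "dz": 0, "wx": 0, "wy": 0, "wz": 0, "fingers": 1}]'

```text
clock: 6.68
eef_pos: [489.7, -221.4, 86.7]
tool_rot: [-1.327, 1.57, -0.004]
force: [0.2, 0.5, -1.5]
width: 22.4
```

Request:
servo_tool --rows '[{"dx": 0.003, "dy": 0, "dz": 0, "wx": 0, "wy": 0, "wz": 0, "fingers": 1}, {"dx": 0.001, "dy": 0, "dz": 0, "wx": 0, "wy": 0, "wz": 0, "fingers": 1}]'

```text
clock: 6.92
eef_pos: [489.6, -221.7, 84.0]
tool_rot: [-1.672, 1.57, -0.349]
force: [-0.4, 0.5, -2.1]
width: 22.3
```

Request:
servo_tool --rows '[{"dx": 0.002, "dy": 0, "dz": 0, "wx": 0, "wy": 0, "wz": 0, "fingers": 1}, {"dx": 0.001, "dy": 0, "dz": 0, "wx": 0, "wy": 0, "wz": 0, "fingers": 1}]'

```text
clock: 7.18
eef_pos: [489.7, -221.4, 81.9]
tool_rot: [-1.176, 1.57, 0.147]
force: [-1.7, 1.5, 10.2]
width: 22.6
```

```bash
python3 - <<'E'
from h import *
im=ctrl.get_image("side")
st=ctrl.read_state();print(st['eef_pos'],st['force'],st['width'],st['clock'])
print(crop(im,proj("side",(490,-220,50)),(90,80),"pics/s5.png",7))
E
```

```text
[ 489.65990757 -221.43012755   81.96041184] [-0.16438502  0.41714218  4.05003006] 22.67186131363323 7.225
(242, 140)
```

View pics/s5.png

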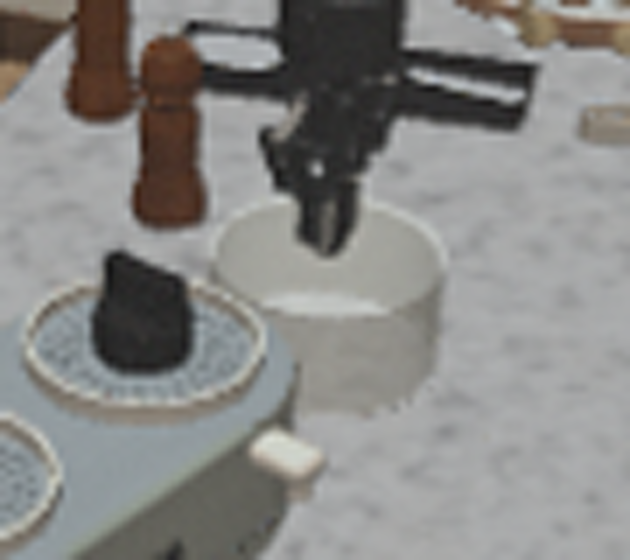

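Contact with the worktop shows as 4–10 N, and the cover stands on it upright. I'll release and back up.

Request:
servo_tool --rows '[{"dx": 0, "dy": 0, "dz": 0, "wx": 0, "wy": 0, "wz": 0, "fingers": 0.6}, {"dx": 0, "dy": 0, "dz": 0, "wx": 0, "wy": 0, "wz": 0, "fingers": 0.4}, {"dx": 0, "dy": 0, "dz": 0, "wx": 0, "wy": 0, "wz": 0, "fingers": 0.3}, {"dx": -0.01, "dy": 0, "dz": 0, "wx": 0, "wy": 0, "wz": 0, "fingers": 0.3}, {"dx": -0.03, "dy": 0, "dz": 0, "wx": 0, "wy": 0, "wz": 0, "fingers": 0.3}]'

```text
clock: 7.85
eef_pos: [488.6, -221.2, 111.1]
tool_rot: [1.441, 1.568, 2.764]
force: [0.6, -0.6, -0.8]
width: 59.6
```

Request:
servo_tool --rows '[{"dx": -0.06, "dy": 0, "dz": 0, "wx": 0, "wy": 0, "wz": 0, "fingers": 0.3}, {"dx": -0.07, "dy": 0, "dz": 0, "wx": 0, "wy": 0, "wz": 0, "fingers": 0.3}, {"dx": -0.06, "dy": 0, "dz": 0, "wx": 0, "wy": 0, "wz": 0, "fingers": 0.3}]'

```text
clock: 8.22
eef_pos: [489.4, -221.7, 256.3]
tool_rot: [-1.731, 1.569, -0.408]
force: [1.6, 1.7, -0.2]
width: 59.7
```

```bash
python3 - <<'E'
from h import *
im={n:ctrl.get_image(n) for n in("top","side")}
st=ctrl.read_state();print(st['eef_pos'],st['force'],st['width'],st['clock'],st['qpos'])
R=Ro.from_euler('xyz',st['tool_rot']).as_matrix();print(R.round(3))
for n in im: print(n,[(d['conf'],d['point']) for d in ctrl.mark_of("cap_grip",n)][:3])
print(crop(im["side"],proj("side",(530,-100,80)),(110,85),"pics/s6.png",7))
print(crop(im["top"],proj("top",(530,-20,165)),(80,70),"pics/t6.png",8))
E
```

```text
[ 492.06745525 -223.14508814  259.21890018] [ 0.28091768 -0.42017012 -0.95362331] 59.64338298040604 8.325 [ 0.17953163  0.44483015  0.2825118   1.80527614 -0.15436223  0.90225436
  1.8533767 ]
[[ 0.01  -0.969  0.246]
 [-0.004  0.246  0.969]
 [-1.    -0.01  -0.001]]
top [(0.56, [273.0, 201.1])]
side [(0.59, [264.2, 180.0])]
(214, 143)
(232, 165)
```

View pics/s6.png

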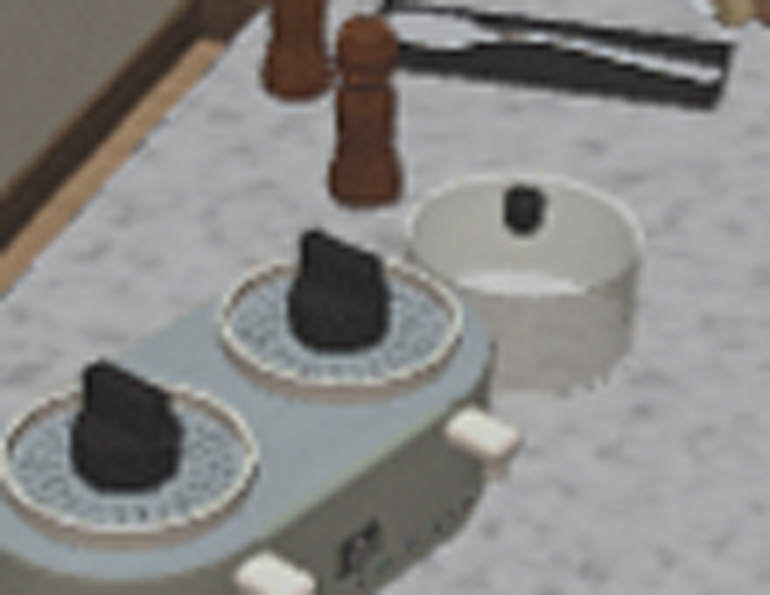

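View pics/t6.png

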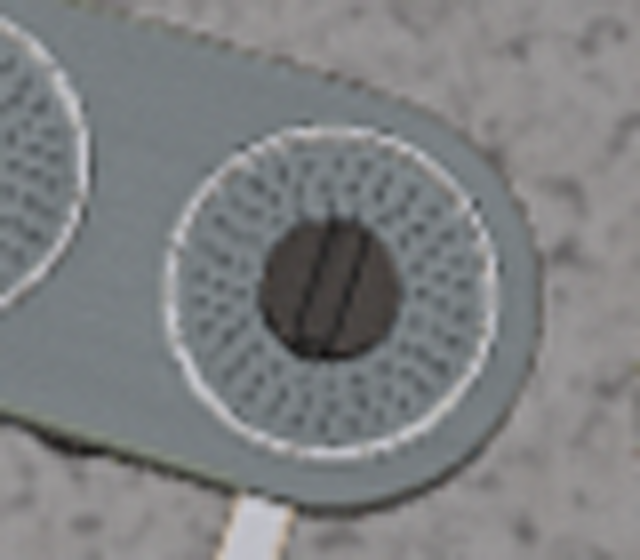

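The cover stands on the worktop with its knob at crop (522,208), and both caps are visible. The right-hand cap's bar leans about 16° in top. I'll work out the cap centre and the move there.

```bash
python3 - <<'E'
from h import *
T=lambda x,y:((x+.5)/8-.5+232,(y+.5)/8-.5+165)
S=lambda x,y:((x+.5)/7-.5+214,(y+.5)/7-.5+143)
c1=onz("top",T(330,288),139);w1=onz("top",T(332,293),121);g1=onz("top",(273,201.1),152)
g2=onz("side",(264.2,180),152);w2=onz("side",S(341,322),121)
print(c1,w1,g1,g2,w2)
for a,b in (((330,222),(298,335)),((365,230),(337,345))):
    A,B=onz("top",T(*a),165),onz("top",T(*b),165);d=A-B;print(np.degrees(np.arctan2(d[1],d[0])))
print("cover knob top",onz("side",S(522,210),88))
st=ctrl.read_state();R=Ro.from_euler('xyz',st['tool_rot']).as_matrix()
print(R.T@(np.array([530.5,-20,220])-st['eef_pos'])/750)
E
```

```text
[532.38275428 -22.00578453 139.        ] [532.13423675 -22.92330898 121.        ] [529.45149028 -22.45383325 152.        ] [525.57558735 -28.76477338 152.        ] [527.27376256 -14.88146013 121.        ]
-16.405767911590434
-14.353666508541874
cover knob top [ 489.51807874 -218.9165715    88.        ]
[0.0463975  0.01309806 0.27391881]
```

Request:
servo_tool --rows '[{"dx": 0, "dy": 0.003, "dz": 0.05, "wx": 0, "wy": 0, "wz": 0, "fingers": 0.3}, {"dx": 0, "dy": 0.003, "dz": 0.07, "wx": 0, "wy": 0, "wz": 0, "fingers": 0.3}, {"dx": 0, "dy": 0.003, "dz": 0.07, "wx": 0, "wy": 0, "wz": 0, "fingers": 0.3}, {"dx": 0.01, "dy": 0.003, "dz": 0.06, "wx": 0, "wy": 0, "wz": 0, "fingers": 0.3}, {"dx": 0.03, "dy": 0.001, "dz": 0.024, "wx": 0, "wy": 0, "wz": 0, "fingers": 0.3}]'

```text
clock: 9.05
eef_pos: [530.4, -16.2, 222.7]
tool_rot: [0.574, 1.569, 1.902]
force: [0.4, -0.4, -1.2]
width: 59.9
```

Request:
servo_tool --rows '[{"dx": 0.005, "dy": 0, "dz": 0, "wx": 0.4, "wy": 0, "wz": 0, "fingers": 0.3}, {"dx": 0, "dy": 0, "dz": 0, "wx": 0, "wy": 0, "wz": 0, "fingers": 0.3}]'

```text
clock: 9.3
eef_pos: [529.5, -21.4, 219.4]
tool_rot: [2.385, 1.568, -2.62]
force: [0.0, -0.2, 0.5]
width: 59.8
```

```bash
python3 - <<'E'
from h import *
im=ctrl.get_image("side")
st=ctrl.read_state();print(st['eef_pos'],st['force'],st['width'],st['clock'],st['qpos'])
R=Ro.from_euler('xyz',st['tool_rot']).as_matrix();print(R.round(3),np.degrees(np.arctan2(R[1,2],R[0,2])))
print(R.T@(np.array([530.5,-20.5,145])-st['eef_pos'])/750)
print(crop(im,proj("side",(530,-20,180)),(80,80),"pics/s7.png",7))
E
```

```text
[529.95435103 -21.67338747 220.01718293] [-0.73396002  0.02304807 -0.31917847] 59.934287995931 9.35 [-0.1926981   0.48354225  0.26298741  1.86850442 -0.16593713  0.81134674
  1.43478561]
[[-0.001 -0.958  0.288]
 [-0.001  0.288  0.958]
 [-1.     0.    -0.001]] 73.25904224963067
[ 0.10002069 -0.00028024  0.00182829]
(222, 134)
```

View pics/s7.png

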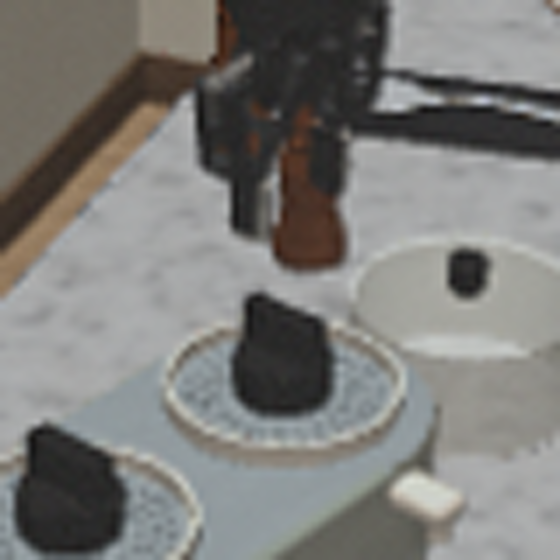

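The fingers straddle the cap's bar, which is at crop (285,330). Descending.

Request:
servo_tool --rows '[{"dx": 0.03, "dy": 0, "dz": 0.001, "wx": 0, "wy": 0, "wz": 0, "fingers": 0.3}, {"dx": 0.04, "dy": 0, "dz": 0, "wx": 0, "wy": 0, "wz": 0, "fingers": 0.3}, {"dx": 0.02, "dy": 0, "dz": 0, "wx": 0, "wy": 0, "wz": 0, "fingers": 0.3}, {"dx": 0.008, "dy": 0, "dz": 0, "wx": 0, "wy": 0, "wz": 0, "fingers": 0.3}, {"dx": 0, "dy": 0, "dz": 0, "wx": 0, "wy": 0, "wz": 0, "fingers": 0.3}]'

```text
clock: 9.98
eef_pos: [530.8, -19.6, 146.9]
tool_rot: [-1.493, 1.57, -0.212]
force: [0.2, -0.9, -0.4]
width: 59.8
```

```bash
python3 - <<'E'
from h import *
im=ctrl.get_image("side")
st=ctrl.read_state();print(st['eef_pos'],st['force'],st['width'])
print(crop(im,proj("side",(530,-20,150)),(60,60),"pics/s8.png",9))
E
```

```text
[531.040499   -19.50801614 147.21865567] [-0.13363622  0.62003604  0.19674821] 59.93218869818331
(232, 151)
```

View pics/s8.png

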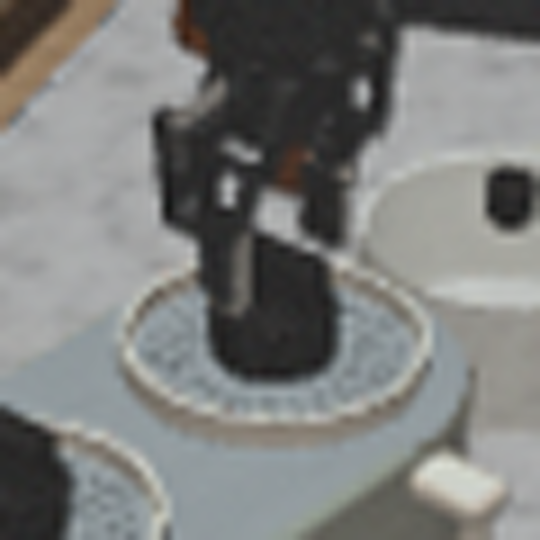

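The bar stands between the fingers, so I'll close on it.

Request:
servo_tool --rows '[{"dx": 0.003, "dy": 0, "dz": 0, "wx": 0, "wy": 0, "wz": 0, "fingers": 1}, {"dx": 0, "dy": 0, "dz": 0, "wx": 0, "wy": 0, "wz": 0, "fingers": 1}, {"dx": 0, "dy": 0, "dz": 0, "wx": 0, "wy": 0, "wz": 0, "fingers": 1}, {"dx": 0, "dy": 0, "dz": 0, "wx": 0, "wy": 0, "wz": 0, "fingers": 1}, {"dx": 0, "dy": 0, "dz": 0, "wx": 0, "wy": 0, "wz": 0, "fingers": 1}]'

```text
clock: 10.65
eef_pos: [530.8, -19.3, 144.8]
tool_rot: [-1.255, 1.57, 0.026]
force: [-0.6, 0.3, 6.2]
width: 14.6
```

Request:
servo_tool --rows '[{"dx": 0, "dy": 0, "dz": 0, "wx": 0, "wy": 0, "wz": 0, "fingers": 1}, {"dx": 0, "dy": 0, "dz": 0, "wx": 0, "wy": 0, "wz": 0, "fingers": 1}]'

```text
clock: 10.9
eef_pos: [530.8, -19.3, 144.8]
tool_rot: [-1.219, 1.57, 0.062]
force: [-0.8, -0.0, 5.9]
width: 14.7
```

```bash
cat > st.py <<'E'
from h import *
st=ctrl.read_state();print(st['clock'],st['eef_pos'],'F',st['force'].round(2),'M',st['torque'].round(3),'w',st['width'],'q',st['qpos'].round(3),'tau7',st['tau'][6])
R=Ro.from_euler('xyz',st['tool_rot']).as_matrix();print('jaw deg',np.degrees(np.arctan2(R[1,2],R[0,2])))
E
python3 st.py
```

```text
10.9 [530.77351372 -19.25602231 144.7618297 ] F [-0.78 -0.    5.93] M [-0.022  0.259  0.048] w 14.664576600315097 q [-0.165  0.59   0.222  1.94  -0.209  0.633  1.471] tau7 -0.00904546002857387
jaw deg 73.39979977257613
```

Request:
servo_tool --rows '[{"dx": 0, "dy": 0, "dz": 0, "wx": 0.5, "wy": 0, "wz": 0, "fingers": 1}, {"dx": 0, "dy": 0, "dz": 0, "wx": 0.5, "wy": 0, "wz": 0, "fingers": 1}, {"dx": 0, "dy": 0, "dz": 0, "wx": 0.3, "wy": 0, "wz": 0, "fingers": 1}, {"dx": 0, "dy": 0, "dz": 0, "wx": 0, "wy": 0, "wz": 0, "fingers": 1}]'

```text
clock: 11.4
eef_pos: [531.0, -19.6, 144.8]
tool_rot: [-1.702, 1.569, -0.556]
force: [-0.1, -2.0, 5.1]
width: 14.8
```

```bash
python3 st.py
```

```text
11.4 [531.02896909 -19.6069819  144.78112842] F [-0.13 -2.    5.08] M [-0.317  0.085  0.176] w 14.848967125383435 q [-0.191  0.594  0.262  1.941 -0.246  0.636  1.372] tau7 -0.2998744323849678
jaw deg 65.64514083763963
```

Request:
servo_tool --rows '[{"dx": 0, "dy": 0, "dz": 0, "wx": -0.5, "wy": 0, "wz": 0, "fingers": 1}, {"dx": 0, "dy": 0, "dz": 0, "wx": -0.5, "wy": 0, "wz": 0, "fingers": 1}, {"dx": 0, "dy": 0, "dz": 0, "wx": -0.3, "wy": 0, "wz": 0, "fingers": 1}, {"dx": 0, "dy": 0, "dz": 0, "wx": 0, "wy": 0, "wz": 0, "fingers": 1}]'

```text
clock: 11.9
eef_pos: [531.0, -19.3, 144.8]
tool_rot: [-1.269, 1.57, 0.013]
force: [-0.1, -0.9, 5.3]
width: 14.3
```

```bash
python3 st.py
```

```text
11.9 [531.00758998 -19.34994257 144.75790747] F [-0.12 -0.87  5.27] M [-0.108  0.097 -0.008] w 14.315147498802144 q [-0.165  0.59   0.222  1.94  -0.209  0.632  1.471] tau7 0.0237497960915789
jaw deg 73.41144809129348
```

Request:
servo_tool --rows '[{"dx": 0, "dy": 0, "dz": 0, "wx": -0.5, "wy": 0, "wz": 0, "fingers": 1}, {"dx": 0, "dy": 0, "dz": 0, "wx": -0.5, "wy": 0, "wz": 0, "fingers": 1}, {"dx": 0, "dy": 0, "dz": 0, "wx": -0.3, "wy": 0, "wz": 0, "fingers": 1}, {"dx": 0, "dy": 0, "dz": 0, "wx": 0, "wy": 0, "wz": 0, "fingers": 1}]'

```text
clock: 12.4
eef_pos: [530.9, -19.5, 144.8]
tool_rot: [-1.513, 1.57, -0.096]
force: [-1.1, -0.4, 5.7]
width: 14.6
```

```bash
python3 st.py
```

```text
12.4 [530.93928926 -19.46947503 144.77731844] F [-1.13 -0.39  5.71] M [-0.15   0.077 -0.004] w 14.60298429024205 q [-0.138  0.587  0.183  1.939 -0.171  0.629  1.57 ] tau7 0.03343905438669026
jaw deg 81.20489025166513
```

Clockwise it stops: the moment rises to 0.18 Nm and tau7 to −0.30. Counter-clockwise it turns freely with about 0 moment, so this is a right-hand thread. Joint 7 has too little range left for 115° that way, so I'll let go, flip the gripper 180° clockwise around the bar, and grip again.

Request:
servo_tool --rows '[{"dx": 0, "dy": 0, "dz": 0, "wx": 0, "wy": 0, "wz": 0, "fingers": 0}, {"dx": 0, "dy": 0, "dz": 0, "wx": 0, "wy": 0, "wz": 0, "fingers": 0}, {"dx": -0.02, "dy": 0, "dz": 0, "wx": 0, "wy": 0, "wz": 0, "fingers": 0}, {"dx": -0.03, "dy": 0, "dz": 0, "wx": 0, "wy": 0, "wz": 0, "fingers": 0}, {"dx": 0, "dy": 0, "dz": 0, "wx": 0.5, "wy": 0, "wz": 0, "fingers": 0}]'

```text
clock: 13.02
eef_pos: [532.0, -19.3, 184.3]
tool_rot: [-1.308, 1.567, 0.056]
force: [0.4, 0.1, 0.3]
width: 85.4
```

```bash
python3 st.py; python3 - <<'E'
from h import *
im=ctrl.get_image("side")
crop(im,proj("side",(530,-20,150)),(60,60),"pics/s9.png",9)
E
```

```text
13.025 [531.97835157 -19.29256249 184.27910562] F [0.36 0.07 0.31] M [-0.01   0.009  0.021] w 85.40145113526259 q [-0.164  0.53   0.217  1.905 -0.167  0.72   1.514] tau7 0.4190130438655615
jaw deg 78.1236136430079
```

View pics/s9.png

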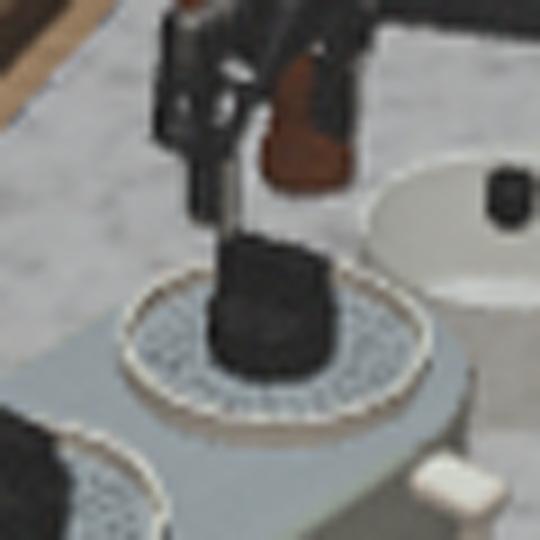

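The bar has visibly turned a little counter-clockwise, so the flip goes ahead with 177° of clockwise turn left to do.

Request:
servo_tool --rows '[{"dx": 0, "dy": 0, "dz": 0, "wx": 1, "wy": 0, "wz": 0, "fingers": 0}, {"dx": 0, "dy": 0, "dz": 0, "wx": 1, "wy": 0, "wz": 0, "fingers": 0}, {"dx": 0, "dy": 0, "dz": 0, "wx": 1, "wy": 0, "wz": 0, "fingers": 0}, {"dx": 0, "dy": 0, "dz": 0, "wx": 1, "wy": 0, "wz": 0, "fingers": 0}, {"dx": 0, "dy": 0, "dz": 0, "wx": 1, "wy": 0, "wz": 0, "fingers": 0}]'

```text
clock: 13.7
eef_pos: [530.5, -19.0, 182.3]
tool_rot: [0.298, 1.57, 1.137]
force: [0.1, -0.4, -0.3]
width: 85.5
```

Request:
servo_tool --rows '[{"dx": 0, "dy": 0, "dz": 0, "wx": 1, "wy": 0, "wz": 0, "fingers": 0}, {"dx": 0, "dy": 0, "dz": 0, "wx": 1, "wy": 0, "wz": 0, "fingers": 0}, {"dx": 0, "dy": 0, "dz": 0, "wx": 1, "wy": 0, "wz": 0, "fingers": 0}, {"dx": 0, "dy": 0, "dz": 0, "wx": 1, "wy": 0, "wz": 0, "fingers": 0}, {"dx": 0, "dy": 0, "dz": 0, "wx": 1, "wy": 0, "wz": 0, "fingers": 0}]'

```text
clock: 14.32
eef_pos: [530.5, -18.9, 182.3]
tool_rot: [0.867, 1.57, 1.182]
force: [1.2, -0.3, 1.0]
width: 85.5
```

Request:
servo_tool --rows '[{"dx": 0, "dy": 0, "dz": 0, "wx": 1, "wy": 0, "wz": 0, "fingers": 0}, {"dx": 0, "dy": 0, "dz": 0, "wx": 1, "wy": 0, "wz": 0, "fingers": 0}, {"dx": 0, "dy": 0, "dz": 0, "wx": 1, "wy": 0, "wz": 0, "fingers": 0}, {"dx": 0, "dy": 0, "dz": 0, "wx": 1, "wy": 0, "wz": 0, "fingers": 0}, {"dx": 0, "dy": 0, "dz": 0, "wx": 1, "wy": 0, "wz": 0, "fingers": 0}]'

```text
clock: 14.95
eef_pos: [530.5, -18.8, 182.3]
tool_rot: [1.601, 1.57, 1.393]
force: [-0.7, -0.1, -0.5]
width: 85.4
```

```bash
python3 st.py
```

```text
14.95 [530.51174632 -18.84789754 182.25745992] F [-0.65 -0.11 -0.48] M [-0.007  0.007  0.022] w 85.39807145525111 q [-0.453  0.614  0.676  1.915 -0.529  0.797  0.306] tau7 0.6718753091990948
jaw deg -11.933101175875503
```

Request:
servo_tool --rows '[{"dx": 0, "dy": 0, "dz": 0, "wx": 1, "wy": 0, "wz": 0, "fingers": 0}, {"dx": 0, "dy": 0, "dz": 0, "wx": 1, "wy": 0, "wz": 0, "fingers": 0}, {"dx": 0, "dy": 0, "dz": 0, "wx": 1, "wy": 0, "wz": 0, "fingers": 0}, {"dx": 0, "dy": 0, "dz": 0, "wx": 1, "wy": 0, "wz": 0, "fingers": 0}, {"dx": 0, "dy": 0, "dz": 0, "wx": 1, "wy": 0, "wz": 0, "fingers": 0}]'

```text
clock: 15.58
eef_pos: [530.5, -18.7, 182.2]
tool_rot: [2.23, 1.57, 1.498]
force: [0.3, -0.0, 1.0]
width: 85.2
```

Request:
servo_tool --rows '[{"dx": 0, "dy": 0, "dz": 0, "wx": 1, "wy": 0, "wz": 0, "fingers": 0}, {"dx": 0, "dy": 0, "dz": 0, "wx": 1, "wy": 0, "wz": 0, "fingers": 0}, {"dx": 0, "dy": 0, "dz": 0, "wx": 1, "wy": 0, "wz": 0, "fingers": 0}, {"dx": 0, "dy": 0, "dz": 0, "wx": 1, "wy": 0, "wz": 0, "fingers": 0}, {"dx": 0, "dy": 0, "dz": 0, "wx": 1, "wy": 0, "wz": 0, "fingers": 0}]'

```text
clock: 16.2
eef_pos: [530.5, -18.7, 182.2]
tool_rot: [2.81, 1.57, 1.555]
force: [-0.9, -0.0, 0.4]
width: 85.5
```

```bash
python3 st.py
```

```text
16.2 [530.53612498 -18.68358347 182.15204741] F [-0.92 -0.03  0.4 ] M [ 0.018  0.029 -0.029] w 85.490757509247 q [-0.605  0.724  0.971  1.919 -0.759  0.919 -0.507] tau7 0.6915590912103653
jaw deg -71.91972753189799
```

Request:
servo_tool --rows '[{"dx": 0, "dy": 0, "dz": 0, "wx": 1, "wy": 0, "wz": 0, "fingers": 0}, {"dx": 0, "dy": 0, "dz": 0, "wx": 1, "wy": 0, "wz": 0, "fingers": 0}, {"dx": 0, "dy": 0, "dz": 0, "wx": 1, "wy": 0, "wz": 0, "fingers": 0}, {"dx": 0, "dy": 0, "dz": 0, "wx": 1, "wy": 0, "wz": 0, "fingers": 0}, {"dx": 0, "dy": 0, "dz": 0.001, "wx": 0.5, "wy": 0, "wz": 0, "fingers": 0.3}]'

```text
clock: 16.82
eef_pos: [530.5, -19.3, 182.0]
tool_rot: [-2.844, 1.57, 1.715]
force: [-0.5, 0.1, 0.3]
width: 70.0
```

Request:
servo_tool --rows '[{"dx": 0, "dy": 0, "dz": 0, "wx": 0, "wy": 0, "wz": 0, "fingers": 0.3}]'

```text
clock: 16.95
eef_pos: [530.5, -19.6, 182.0]
tool_rot: [-2.741, 1.57, 1.82]
force: [-0.0, -0.3, 0.3]
width: 59.7
```

```bash
python3 st.py; python3 - <<'E'
from h import *
im=ctrl.get_image("side")
crop(im,proj("side",(530,-20,150)),(60,60),"pics/s10.png",9)
E
```

```text
16.95 [530.46581375 -19.5562095  181.96724143] F [-0.05 -0.26  0.27] M [-0.035  0.04   0.005] w 59.683970908146165 q [-0.653  0.787  1.093  1.92  -0.851  0.992 -0.879] tau7 -0.14314657542854548
jaw deg -98.70561976546902
```

View pics/s10.png

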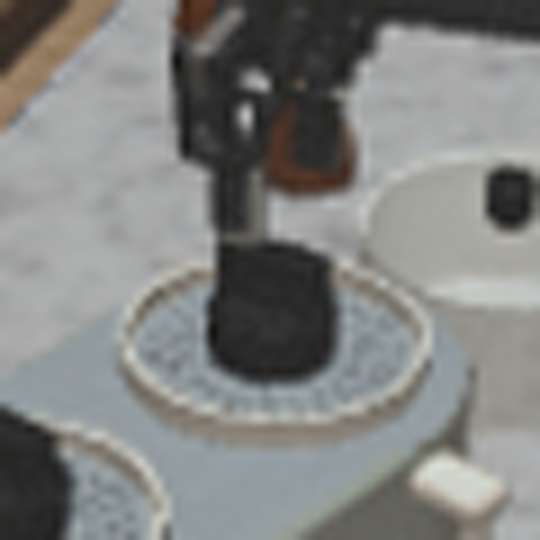

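Request:
servo_tool --rows '[{"dx": 0.02, "dy": 0, "dz": 0, "wx": 0, "wy": 0, "wz": 0, "fingers": 0.3}, {"dx": 0.02, "dy": 0, "dz": 0, "wx": 0, "wy": 0, "wz": 0, "fingers": 0.3}, {"dx": 0.008, "dy": 0, "dz": 0, "wx": 0, "wy": 0, "wz": 0, "fingers": 0.3}, {"dx": 0, "dy": 0, "dz": 0, "wx": 0, "wy": 0, "wz": 0, "fingers": 1}, {"dx": 0, "dy": 0, "dz": 0, "wx": 0, "wy": 0, "wz": 0, "fingers": 1}]'

```text
clock: 17.62
eef_pos: [530.6, -20.2, 146.0]
tool_rot: [1.014, 1.57, -0.71]
force: [-0.6, -0.6, 0.2]
width: 23.7
```

Request:
servo_tool --rows '[{"dx": 0, "dy": 0, "dz": 0, "wx": 0, "wy": 0, "wz": 0, "fingers": 1}, {"dx": 0, "dy": 0, "dz": 0, "wx": 0, "wy": 0, "wz": 0, "fingers": 1}, {"dx": 0, "dy": 0, "dz": 0, "wx": 0, "wy": 0, "wz": 0, "fingers": 1}]'

```text
clock: 18.0
eef_pos: [530.8, -20.2, 146.2]
tool_rot: [1.513, 1.57, -0.211]
force: [-0.7, 0.7, 3.4]
width: 14.7
```

```bash
python3 st.py
```

```text
18.0 [530.77418857 -20.16860044 146.23724358] F [-0.73  0.66  3.42] M [-0.094  0.013  0.003] w 14.732535408309502 q [-0.623  0.828  1.04   1.951 -0.915  0.93  -0.831] tau7 0.0005080465780338272
jaw deg -98.80314183677535
```

Regripped at width 14.7 mm. Now I'll unscrew counter-clockwise, rising 0.45 mm per 6°.

Request:
servo_tool --rows '[{"dx": -0.0006, "dy": 0, "dz": 0, "wx": -0.8, "wy": 0, "wz": 0, "fingers": 1}, {"dx": -0.0006, "dy": 0, "dz": 0, "wx": -1, "wy": 0, "wz": 0, "fingers": 1}, {"dx": -0.0006, "dy": 0, "dz": 0, "wx": -1, "wy": 0, "wz": 0, "fingers": 1}, {"dx": -0.0006, "dy": 0, "dz": 0, "wx": -1, "wy": 0, "wz": 0, "fingers": 1}]'

```text
clock: 18.5
eef_pos: [530.4, -20.5, 147.8]
tool_rot: [0.016, 1.57, -1.308]
force: [-0.5, -1.1, 1.8]
width: 14.6
```

```bash
python3 st.py
```

```text
18.5 [530.36185609 -20.52461695 147.77876902] F [-0.5  -1.08  1.78] M [-0.262  0.083 -0.05 ] w 14.591610348832594 q [-0.582  0.776  0.943  1.949 -0.836  0.868 -0.508] tau7 -0.6388658098876476
jaw deg -75.83362213884519
```

Request:
servo_tool --rows '[{"dx": -0.0006, "dy": 0, "dz": 0, "wx": -1, "wy": 0, "wz": 0, "fingers": 1}, {"dx": -0.0006, "dy": 0, "dz": 0, "wx": -1, "wy": 0, "wz": 0, "fingers": 1}, {"dx": -0.0006, "dy": 0, "dz": 0, "wx": -1, "wy": 0, "wz": 0, "fingers": 1}, {"dx": -0.0006, "dy": 0, "dz": 0, "wx": -1, "wy": 0, "wz": 0, "fingers": 1}, {"dx": -0.0006, "dy": 0, "dz": 0, "wx": -1, "wy": 0, "wz": 0, "fingers": 1}]'

```text
clock: 19.12
eef_pos: [530.5, -20.7, 150.1]
tool_rot: [-0.242, 1.57, -1.042]
force: [-0.2, -1.7, 1.8]
width: 14.4
```

```bash
python3 st.py; python3 - <<'E'
from h import *
im=ctrl.get_image("side")
crop(im,proj("side",(530,-20,150)),(60,60),"pics/s11.png",9)
E
```

```text
19.125 [530.53499627 -20.72808649 150.09182984] F [-0.16 -1.69  1.85] M [-0.353  0.031 -0.08 ] w 14.375330426605501 q [-0.517  0.713  0.807  1.946 -0.72   0.797 -0.098] tau7 -0.6193674355745316
jaw deg -45.83988971967562
```

View pics/s11.png

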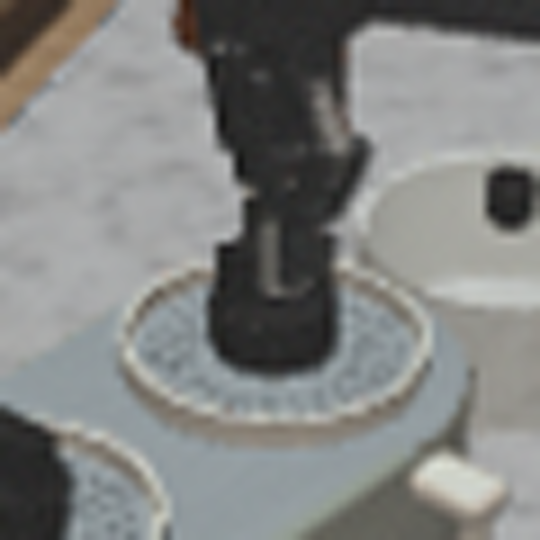

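The cap is rising: its lower edge moved from crop row 380 to 372, and its bar turns with the gripper. I'll keep unscrewing.

Request:
servo_tool --rows '[{"dx": -0.0006, "dy": 0, "dz": 0, "wx": -1, "wy": 0, "wz": 0, "fingers": 1}, {"dx": -0.0006, "dy": 0, "dz": 0, "wx": -1, "wy": 0, "wz": 0, "fingers": 1}, {"dx": -0.0006, "dy": 0, "dz": 0, "wx": -1, "wy": 0, "wz": 0, "fingers": 1}, {"dx": -0.0006, "dy": 0, "dz": 0, "wx": -1, "wy": 0, "wz": 0, "fingers": 1}, {"dx": -0.0006, "dy": 0, "dz": 0, "wx": -1, "wy": 0, "wz": 0, "fingers": 1}]'

```text
clock: 19.8
eef_pos: [530.7, -20.7, 152.3]
tool_rot: [-0.601, 1.569, -0.879]
force: [-0.5, -1.6, 1.0]
width: 14.7
```

Request:
servo_tool --rows '[{"dx": -0.0006, "dy": 0, "dz": 0, "wx": -1, "wy": 0, "wz": 0, "fingers": 1}, {"dx": -0.0006, "dy": 0, "dz": 0, "wx": -1, "wy": 0, "wz": 0, "fingers": 1}, {"dx": -0.0006, "dy": 0, "dz": 0, "wx": -1, "wy": 0, "wz": 0, "fingers": 1}, {"dx": -0.0006, "dy": 0, "dz": 0, "wx": -1, "wy": 0, "wz": 0, "fingers": 1}, {"dx": 0, "dy": 0, "dz": 0, "wx": 0, "wy": 0, "wz": 0, "fingers": 1}]'

```text
clock: 20.42
eef_pos: [530.9, -20.4, 154.2]
tool_rot: [-0.31, 1.57, -0.173]
force: [0.4, -1.6, 2.6]
width: 14.7
```

```bash
python3 st.py
```

```text
20.425 [530.86560973 -20.44513281 154.21347878] F [ 0.35 -1.62  2.55] M [-0.326 -0.162  0.013] w 14.671667562904108 q [-0.371  0.627  0.548  1.938 -0.488  0.709  0.608] tau7 0.26584843173623085
jaw deg 7.849268981043353
```

Request:
servo_tool --rows '[{"dx": -0.0006, "dy": 0, "dz": 0, "wx": -1, "wy": 0, "wz": 0, "fingers": 1}, {"dx": -0.0006, "dy": 0, "dz": 0, "wx": -1, "wy": 0, "wz": 0, "fingers": 1}, {"dx": -0.0006, "dy": 0, "dz": 0, "wx": -1, "wy": 0, "wz": 0, "fingers": 1}, {"dx": -0.002, "dy": 0, "dz": 0, "wx": 0, "wy": 0, "wz": 0, "fingers": 1}, {"dx": -0.003, "dy": 0, "dz": 0, "wx": 0, "wy": 0, "wz": 0, "fingers": 1}]'

```text
clock: 21.05
eef_pos: [530.5, -20.5, 158.8]
tool_rot: [-1.928, 1.57, -1.477]
force: [0.8, -2.8, -3.7]
width: 14.5
```

```bash
python3 st.py
```

```text
21.05 [530.54817895 -20.51747897 158.79383797] F [ 0.79 -2.83 -3.73] M [-0.7   -0.475 -0.001] w 14.48897413429747 q [-0.32   0.602  0.463  1.933 -0.403  0.699  0.836] tau7 0.010188599699176848
jaw deg 25.81628510157246
```

Request:
servo_tool --rows '[{"dx": -0.004, "dy": 0, "dz": 0, "wx": 0, "wy": 0, "wz": 0, "fingers": 1}, {"dx": -0.006, "dy": 0, "dz": 0, "wx": 0, "wy": 0, "wz": 0, "fingers": 1}]'

```text
clock: 21.3
eef_pos: [529.9, -19.3, 166.5]
tool_rot: [2.116, 1.569, 2.569]
force: [0.0, 1.1, -1.5]
width: 15.0
```

```bash
python3 st.py;python3 - <<'E'
from h import *
im=ctrl.get_image("side")
crop(im,proj("side",(530,-20,150)),(60,60),"pics/s12.png",9)
E
```

```text
21.3 [529.92321408 -19.30190689 166.54545034] F [ 0.04  1.13 -1.5 ] M [-0.038  0.038  0.003] w 14.961839118005862 q [-0.326  0.59   0.47   1.926 -0.395  0.718  0.831] tau7 0.032537863589823246
jaw deg 25.96543726516878
```

View pics/s12.png

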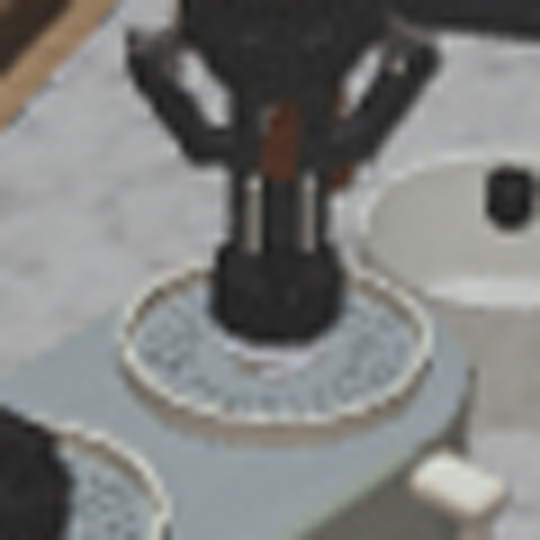

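The cap is free, with the spindle base showing below it at crop (270,355) and the force down to −1.5 N. I'll lift it straight up.

Request:
servo_tool --rows '[{"dx": -0.01, "dy": 0, "dz": 0, "wx": 0, "wy": 0, "wz": 0, "fingers": 1}, {"dx": -0.02, "dy": 0, "dz": 0, "wx": 0, "wy": 0, "wz": 0, "fingers": 1}, {"dx": -0.03, "dy": 0, "dz": 0, "wx": 0, "wy": 0, "wz": 0, "fingers": 1}, {"dx": -0.03, "dy": 0, "dz": 0, "wx": 0, "wy": 0, "wz": 0, "fingers": 1}, {"dx": -0.02, "dy": 0, "dz": 0, "wx": 0, "wy": 0, "wz": 0, "fingers": 1}]'

```text
clock: 21.98
eef_pos: [530.7, -19.9, 250.8]
tool_rot: [-0.182, 1.569, 0.271]
force: [0.7, 0.5, -0.0]
width: 14.7
```

Request:
servo_tool --rows '[{"dx": -0.005, "dy": 0, "dz": 0, "wx": 0, "wy": 0, "wz": 0, "fingers": 1}, {"dx": 0, "dy": 0, "dz": 0, "wx": 0, "wy": 0, "wz": 0, "fingers": 1}, {"dx": 0, "dy": 0, "dz": 0, "wx": 0, "wy": 0, "wz": 0, "fingers": 1}, {"dx": 0, "dy": 0, "dz": 0, "wx": 0, "wy": 0, "wz": 0, "fingers": 1}]'

```text
clock: 22.48
eef_pos: [530.0, -19.9, 252.1]
tool_rot: [2.776, 1.569, -3.053]
force: [0.5, -0.0, -0.7]
width: 14.6
```

```bash
python3 st.py;python3 - <<'E'
from h import *
im=ctrl.get_image("side")
crop(im,proj("side",(530,-20,130)),(110,110),"pics/s13.png",5)
t=ctrl.get_image("top");cv2.imwrite("pics/t13.png",t[:,:,::-1])
E
```

```text
22.475 [530.01322417 -19.94431082 252.11396149] F [ 0.48 -0.04 -0.72] M [-0.025 -0.046  0.013] w 14.630892818875099 q [-0.383  0.48   0.545  1.834 -0.307  0.913  0.755] tau7 0.00035354215469851624
jaw deg 25.99579945572697
```

View pics/s13.png

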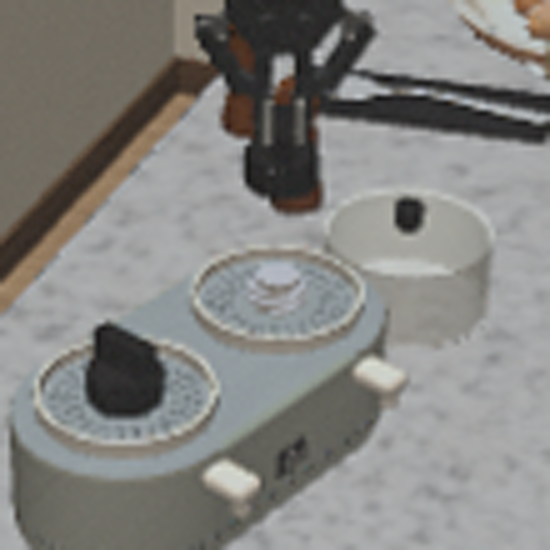

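View pics/t13.png

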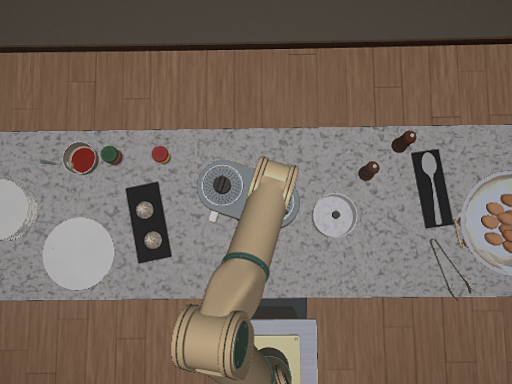

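The cap is held about 10 cm up, at crop (283,170). The spindle is bare at (278,280), the cover stands upright at (410,265), and the other cap is unchanged. Handing in.

```bash
python3 -c "
from cell import ctrl
print(ctrl.finish_job())"
```

```text
the job is handed in; nothing more can be done
None
```

The job is handed in at about 22.5 s on the clock. The cap is off its thread and still in the gripper; the hand-in reported no verdict.

- **Cover:** I lifted it off the right-hand head and set it down upright on the worktop at about (490, -221) mm. It took 4–10 N of contact before I let go.
- **Thread:** Clockwise the cap stopped (moment 0.18 Nm), and counter-clockwise it turned freely, so the thread is right-handed.
- **Unscrewing:** I gripped the cap again with the gripper turned 180° for more wrist range. I then unscrewed it to about 130° in total, rising with the thread.
- **Final hold:** The finger opening is 14.6 mm and the force reads -0.7 N, about the cap's weight. It is lifted straight up about 105 mm from where it sat.

The last pictures show the spindle bare, the cover upright and clear of everything. The other cap, reamers, jar and mill look unchanged; I judged those by eye and did not measure them.

**Disagreement:** the top and side cameras differed by 4–8 mm on where the head was, so I aimed between them. The grasps centred to within about 1–2 mm.

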